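Raise the press guard and load the seat insert

TASK

Load the hand press without grasping anything. With the fingers push the counterweighted guard arm up by its hand bar, past its balance point, so that it stays raised on its own; then push the white nylon block along the track so that it slides the steel valve seat insert under the ram, fully home against the stop. Lift neither block nor insert, do not touch the insert with the robot, leave the other things where they are, and move clear.

Things in the scene. Friction and masses are not known exactly. Their poses are not given: they have to be found in the camera images.
- press: Grey cast hand press, fixed; place and yaw vary. Origin on the table below the ram axis; x along the loading track, away from the robot; y left; z up. Track bed 80 wide, top 20 mm above the table, from x = -225 mm to the ram. Head 56 wide, from x = -28 mm, 180 mm above the table and up; square ram (30) ends 90 mm above it. Height 420. A foot 150 wide spans x = -10 to 140 mm.
- guard (a joint): Guard hinge, rad, axis along the press's y: 0 = down (gate blade across the track 60 mm before the ram axis, nothing passes), 1.15 = raised on its stop. It swings up and away from the robot. Below about 0.6 rad (balance) it falls down, beyond it a dark counterweight above the pivot carries it up to the stop by itself. 1 to 3 N at the hand bar moves it; lightly damped, no latch.
- pivot (a point): Point on the guard's hinge axis, on the arm: 50 mm beyond the ram axis, 78 mm left, 100 mm above the table. From here the steel arm (18 high, 8 thick) runs towards the robot beside the track. Turns with the guard.
- push_bar (a point): Middle of the guard's hand bar: plain round steel bar, 16 mm diameter, along the press's y, sticking out 80 mm to the left from the arm's near end. Guard down: 170 mm nearer the robot than the pivot, 85 mm above the bare table left of the bed, so fingers can reach under it from the robot's side; raised: about 250 mm up. Turns with the guard.
- insert: Plain steel valve seat insert lying flat in the track just before the gate: ring of 40 mm outer and 26 mm inner diameter, 16 high; origin at the centre of its underside. Must end below the ram.
- block: White nylon push block lying in the track behind the insert (on the robot's side), 80 long (along the track) x 40 wide x 30 high; origin at the centre of its underside, x along its length. With the insert home and the block against it the block's origin is 60 mm before the ram axis. Slides freely, needs about 1 to 2 N.
- home (a point): Point on the track bed below the ram axis where the insert's origin must come; there the insert rests against a flat cross stop, whose face is 20 mm farther. Two rails, 12 mm high, 10 thick and 44 mm apart, guide insert and block; they begin 205 mm before this point.
- bushing: Bronze bushing standing beside the track, 34 in diameter, 34 mm high. Leave alone.
- spare_insert: Larger steel seat ring lying on the table right of the track, 48 in diameter, 18 mm high; not the one to load. Leave alone.
- reeds: Ring of blued reed valves lying on the table right of the press, about 115 mm over all, 10 high. Origin at the ring's centre. Leave alone.
- oil: Grey oil bottle left of the press, 48 in diameter, 120 mm high. Leave alone.
- paste: White jar of lapping paste right of the press, 64 in diameter, 50 mm high. Leave alone.
- drift: Brass drift standing left of the press, 28 in diameter, 70 mm high. Leave alone.
There are look-alikes about, which are no part of the job. What is shaped like the block but blue is not meant. Leave any red look-alike of the insert alone.

How it is judged:
On the way, in this order (a step that is already met when the one before it is completed fails the run):
1. the guard arm is raised past its balance point to its upper stop (value of joint guard above 1.05 rad), for 0.2 s.
2. with the guard up, the insert is home below the ram (value of joint guard above 1.05 rad and horizontal distance between insert and home below 0.006 m and height (world z) of insert below 0.026 m and angle between insert's own z axis and vertical below 0.1 rad), for 0.2 s.
At the end, for the whole second after the job is handed in: The guard stands raised by itself (joint above 1.05 rad), the insert lies flat on the bed within 6 mm of the home point below the ram, the block lies flat in the track, all at rest (all of step 2 and linear speed of each of insert, block below 0.02 m/s and angle between block's own z axis and vertical below 0.05 rad and height (world z) of block below 0.026 m and y of block in the frame of press between -0.006 and 0.006 m); the robot touches nothing.
It fails at once if the block or the insert is lifted (more than 12 mm off the bed) (height (world z) of any of block, insert above 0.032 m).
It fails at once if the robot touches the insert (contact force between any of the fingers, the arm and insert above 1 N).
It fails at once if another thing on the table is disturbed (moved more than 20 mm) (distance of any of bushing, spare_insert, reeds, oil, paste, drift from where it was at the start of the episode above 0.02 m).
It also fails if it takes over 48 s, if anything falls off the work surface, if the arm or the gripper's body presses on something with over 40 N, if the wrist force passes 120 N, or if a joint passes its speed limit or range.

ROBOT

A 6-joint arm with a two-finger parallel gripper is mounted at the origin on the work surface. World frame = base frame: x ahead of the robot, y to its left, z up, the work surface at z = 0. Lengths are in m, angles in rad, forces in N, time in s.
With the tool pointing down it reaches from about 0.275 to 0.825 m from the base axis. Payload 5.2 kg.
Tool frame: the origin (TCP) lies at the very end of the fingers, on their centre line; the grasp point (between the pads) lies 19 mm behind it; z points along the fingers, x is the direction in which the jaws open and shut, and the axes are right-handed (so a half turn about z gives the same grasp; the last joint's range is limited). The gripper opens to 93 mm and grips with 3 to 60 N. Pads are 15 mm wide; open, the fingers measure 128 mm over their backs; the gripper's body (75 mm by 188 mm) begins 65 mm behind the grasp point.
Start: joints at [0.912, 0.259, 1.535, -0, 1.348, -0.203], TCP at [0.242, 0.494, 0.219] pointing down, gripper open.
Joint ranges: [-3.14, 3.14], [-0.91, 2.08], [0.19, 2.58], [-1.22, 4.36], [0.22, 2.71], [-3.12, 3.12]. Speed limits (rad/s): [2.57, 2.57, 3.14, 3.14, 3.14, 3.14].

INTERFACE

Orientations are given as a rotation vector (axis times angle).
In Python, from bench import * gives the robot as it stands.
- The arm moves only by the tool send_rows, never from a script. Its argument "commands" is one flat list of numbers, 6 for each row, row after row: the shift along the world's x, y, z in mm, then the turn, a rotation vector about the world's x, y, z in degrees. In form: [tx, ty, tz, wx, wy, wz, tx, ty, tz, wx, wy, wz, ...]. A call has 1 to 12 rows; each row is the pose to reach, as a shift and turn from the pose commanded when the call began; what a row does not reach only later rows make up. A row lasts 1/12 s, in which the tool goes at most 41.7 mm and 7.16 degrees, less where a joint would pass 70% of its speed; a pose out of reach is approached as far as the arm can. A call with a gripper value outside its range is refused whole. "jaw" is the opening, from 0 (shut) to 1 (fully open), set as the call begins (left out, the last holds). The fingers move at their own pace and stop on an object; the grip force is fixed at half the most. Time passes only in rows, so rows that repeat a pose let the fingers close. It gives the time, the measured TCP pose, the force and the opening at its end, in the units of the state.
- sense(): the state, without advancing time (a new reading comes with each control period).
- grab_frame(name): name is "scene" or "top" or "wrist"; returns a dict with "img" (400x640x3 uint8, red, green, blue), "fovy" (degrees; the focal length in pixels is half the picture's height over the tangent of half this angle, whatever the lens; pixels are square), "cx", "cy" (the principal point, pixels), "eye" and "attitude" of the camera in the world; the wrist camera has in their place "mount" (4x4, takes a point from camera to tool coordinates, whose origin is the TCP and whose axes are the tool frame's). Camera axes: x right, y down, z forward; pixel columns grow to the right and rows downward; lengths in m; the calibration is good to about 2 mm. The wrist camera is an equidistant fisheye: a pixel r from the principal point sees the ray r / f radians off the axis. A picture is of the moment at which its call begins: read the wrist's pose just before it. There is no depth.
- job_done(): hands the job in, once; it reports no verdict.
Trained networks look in the newest picture that a camera, given by its name, has taken for a name from the list of things; names that differ only in an ending like _2 or _b are one class to them, and where a whole thing is asked for, a point or a joint stands for the part that bears it (a point fixed in the world has none). Each returns a list of dicts, best first, with "conf" (0 to 1); they miss things now and then, are a little off and sometimes report something else, mostly with a low value. They report only what shows in the picture. A call takes as long as a camera call. They do not tell look-alikes from the thing itself.
- find_in(query, camera): "at" ([x, y, z] in m, in world coordinates, good to about 4 mm: the middle of the surface that is visible of it).
- silhouettes(query, camera): "pixels" (400x640 bool, what is visible of it).
- mark_of(query, camera): "at" ([x, y, z] in m, in world coordinates, good to about 4 mm: a listed point, or the origin of a listed thing).
The state is a dict: "clock": time; "joints": joint angles; "qvel": joint speeds; "effort": joint torques, N m; "ee_pos": TCP position; "eef_rot": TCP orientation; "wrist_force": force on the tool from outside, world axes, zero at the start; "wrist_torque": the same for the moment, N m; "finger_gap": finger opening in m.
Only numpy, scipy, OpenCV 4.12 (cv2) and the standard library are available. Lean on these libraries where they do the work, as an engineer would, in place of code of your own. Each camera call takes 0.05 s, during which the arm holds its last target.

## Working session

There is one attempt and no reset: what is moved stays moved. The work goes in short steps, Python scripts to look and compute and a tool call to move; the robot and the scene stay as the last step left them, time stands still between calls to the robot, and variables do not carry over. Pictures are saved under pics/ and viewed, and the job is handed in when it is done.

Besides the shell and the picture viewer there is one more tool, called after ">>>" by a JSON object that holds its "op" and its "data". send_rows: Moves the arm, as the interface text tells. Its arguments: {"type":"object","properties":{"commands":{"type":"array"},"jaw":{"type":"number"}},"required":["commands"]}

```bash
mkdir -p pics; ls
python3 - <<'E'
from bench import *
import cv2, numpy as np
s=sense(); print({k:np.round(v,4).tolist() for k,v in s.items()})
for n in ["scene","top"]:
    f=grab_frame(n); cv2.imwrite(f"pics/{n}0.png",cv2.cvtColor(f["img"],cv2.COLOR_RGB2BGR))
    print(n,f["fovy"],f["cx"],f["cy"],np.round(f["eye"],3),np.round(f["attitude"],3))
    for q in ["home","pivot","push_bar","insert","block","press","bushing","spare_insert","reeds","oil","paste","drift"]:
        print(q,[(np.round(d["at"],3).tolist(),round(d["conf"],2)) for d in mark_of(q,n)][:3])
E
```

```text
pics
{'clock': 0.0, 'joints': [0.9122, 0.2593, 1.5361, -0.0, 1.348, -0.2028], 'qvel': [-0.0002, 0.0006, -0.0011, 0.0018, -0.002, 0.0006], 'effort': [0.0012, -43.731, -28.4006, 0.0721, 0.0413, -0.0002], 'ee_pos': [0.2417, 0.4934, 0.2178], 'eef_rot': [2.6653, 1.6618, -0.0026], 'wrist_force': [0.1912, -0.5743, -0.201], 'wrist_torque': [-0.0008, -0.0428, -0.0072], 'finger_gap': 0.0931}
scene 52.700590489069356 316.2064265322347 202.66402334305033 [0.968 0.037 0.833] [-1.939 -1.953  0.485]
home [([0.698, -0.03, 0.014], 0.78), ([0.655, 0.209, 0.004], 0.19)]
pivot [([0.726, 0.059, 0.099], 0.92)]
push_bar [([0.546, 0.062, 0.085], 0.64)]
insert [([0.614, 0.086, -0.003], 0.5)]
block [([0.376, -0.029, -0.004], 0.75)]
press [([0.695, -0.028, -0.002], 0.66), ([0.769, -0.163, -0.005], 0.33)]
bushing [([0.662, -0.142, 0.002], 0.77)]
spare_insert [([0.571, -0.187, -0.001], 0.83)]
reeds [([0.673, -0.301, 0.0], 0.76)]
oil []
paste []
drift [([0.571, 0.208, -0.0], 0.78)]
top 42.92966696010866 318.7464836598491 199.13139210482035 [0.525 0.022 1.16 ] [-2.158  2.211 -0.065]
home [([0.657, -0.14, -0.003], 0.74), ([0.698, -0.029, 0.017], 0.63)]
pivot [([0.73, 0.057, 0.103], 0.64)]
push_bar [([0.698, -0.031, 0.019], 0.36)]
insert [([0.655, 0.202, -0.004], 0.72), ([0.618, 0.09, 0.0], 0.57), ([0.611, -0.048, 0.019], 0.5)]
block [([0.537, -0.067, 0.02], 0.91), ([0.38, -0.026, -0.001], 0.87), ([0.729, 0.059, 0.102], 0.39)]
press [([0.697, -0.025, 0.0], 0.94), ([0.536, -0.069, 0.02], 0.54), ([0.658, -0.141, -0.001], 0.17)]
bushing [([0.657, -0.141, 0.003], 0.56)]
spare_insert [([0.568, -0.188, -0.001], 0.7)]
reeds [([0.67, -0.303, 0.002], 0.72)]
oil [([0.656, 0.206, -0.002], 0.74)]
paste [([0.77, -0.157, 0.002], 0.73)]
drift [([0.57, 0.208, -0.0], 0.44)]
```

View pics/scene0.png

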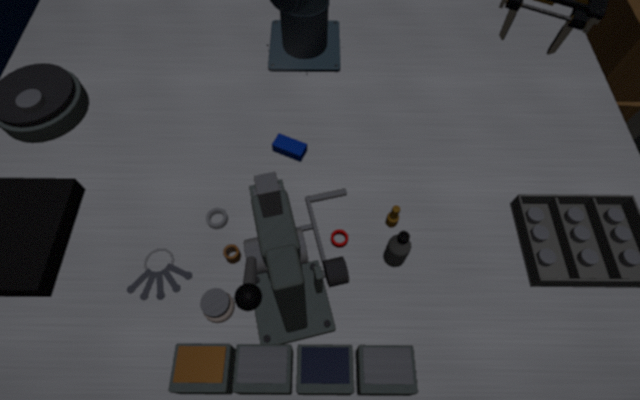

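View pics/top0.png

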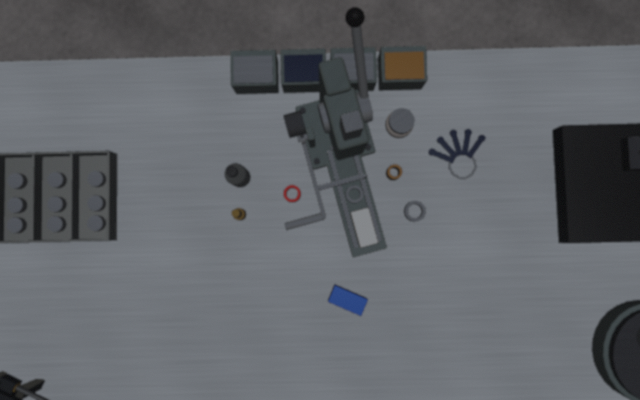

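The scene view shows the press at about (285,250). In the top view the hand bar is at about (305,222), the white block at (364,227), the insert at (355,193), and the blue decoy block at (347,300) on the table. Next I fit the press pose more precisely.

```bash
cat > h.py <<'E'
from bench import *
import cv2, numpy as np
from scipy.spatial.transform import Rotation as R
def K(f):
    fl=200/np.tan(np.radians(f["fovy"])/2); return fl
def att(f):
    a=np.array(f["attitude"]); return a if a.shape==(3,3) else R.from_rotvec(a).as_matrix()
def proj(f,P):
    P=np.atleast_2d(P); c=(P-np.array(f["eye"]))@att(f); fl=K(f)
    return np.c_[f["cx"]+fl*c[:,0]/c[:,2], f["cy"]+fl*c[:,1]/c[:,2]]
def back(f,uv,z):
    fl=K(f); d=att(f)@np.array([(uv[0]-f["cx"])/fl,(uv[1]-f["cy"])/fl,1]); e=np.array(f["eye"]); return e+d*(z-e[2])/d[2]
def pw(P,x,y,yaw):
    P=np.atleast_2d(P).astype(float); c,s=np.cos(yaw),np.sin(yaw)
    return np.c_[x+c*P[:,0]-s*P[:,1], y+s*P[:,0]+c*P[:,1],P[:,2]]
E
cat > ov.py <<'E'
from h import *
import sys
x,y,yaw=float(sys.argv[1]),float(sys.argv[2]),np.radians(float(sys.argv[3])); tag=sys.argv[4]
segs=[[(-.225,.04,.02),(-.225,-.04,.02)],[(-.225,.04,.02),(-.03,.04,.02)],[(-.225,-.04,.02),(-.03,-.04,.02)],
[(-.120,.078,.085),(-.120,.166,.085)],[(.05,.078,.1),(-.120,.078,.085)],[(-.205,.022,.032),(-.03,.022,.032)],[(-.205,-.022,.032),(-.03,-.022,.032)],
[(-.01,.075,0),(.14,.075,0)],[(-.01,-.075,0),(.14,-.075,0)],[(.14,.075,0),(.14,-.075,0)],[(0,0,.02),(0,0.01,.02)]]
for n,(u0,u1,v0,v1) in {"top":(270,430,90,270),"scene":(210,370,150,350)}.items():
    f=grab_frame(n); S=4 if n=="top" else 4
    im=cv2.cvtColor(f["img"],cv2.COLOR_RGB2BGR)[v0:v1,u0:u1]
    im=cv2.resize(im,None,fx=S,fy=S,interpolation=cv2.INTER_CUBIC); im=np.clip(im.astype(float)*1.8,0,255).astype(np.uint8)
    if n=="top":im=im[:600]
    raw=im.copy()
    for s in segs:
        p=(proj(f,pw(s,x,y,yaw))-[u0,v0]+.5)*S
        cv2.line(im,*[tuple(int(round(t)) for t in q) for q in p],(0,255,0),1)
    out=np.hstack([im]); out=out[-600:] if n=="top" else out[:600]
    cv2.imwrite(f"pics/{n}_{tag}.png",out); cv2.imwrite(f"pics/{n}_{tag}r.png",raw[:600])
E
python3 ov.py 0.697 -0.028 14 a
```

```text
(no output)
```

View pics/top_a.png

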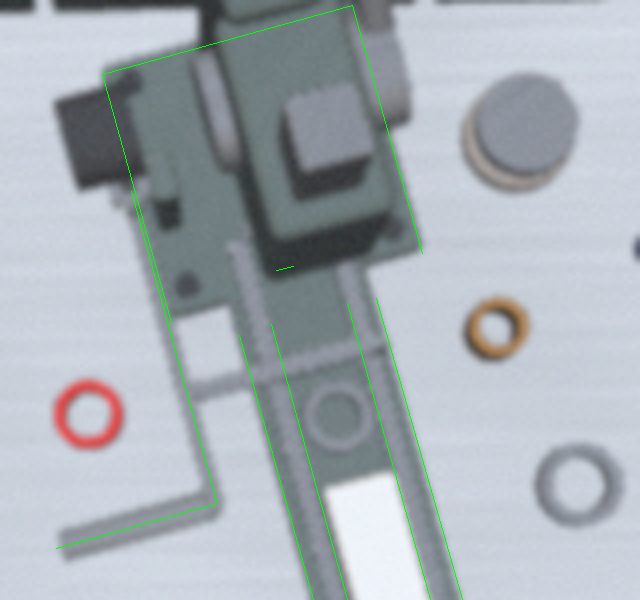

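View pics/scene_a.png

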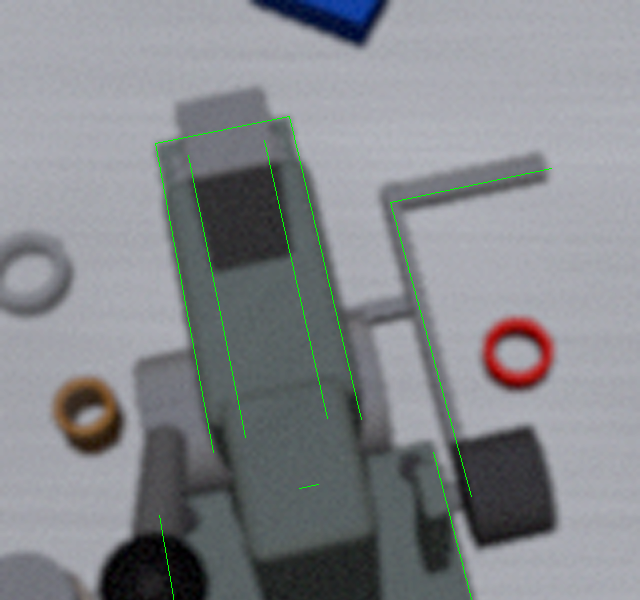

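```bash
cat >> h.py <<'E'
PX,PY,YAW=0.697,-0.028,np.radians(14)
def P2W(p): return pw([p],PX,PY,YAW)[0]
def W2P(p):
    c,s=np.cos(YAW),np.sin(YAW); dx,dy=p[0]-PX,p[1]-PY
    return np.array([c*dx+s*dy,-s*dx+c*dy,p[2]])
def Rt(tilt):
    t=np.radians(tilt); h=np.array([np.cos(YAW),np.sin(YAW),0])
    z=np.sin(t)*h+np.array([0,0,-np.cos(t)]); x=np.array([-np.sin(YAW),np.cos(YAW),0]); return np.c_[x,np.cross(z,x),z]
def report(tilt=None,target=None):
    s=sense(); print('t',round(s["clock"],2),'q',np.round(s["joints"],2),'W',np.round(s["ee_pos"],4),'P',np.round(W2P(s["ee_pos"]),4),'F',np.round(s["wrist_force"],1),'gap',round(s["finger_gap"],4))
    if tilt is not None:
        d=Rt(tilt)@R.from_rotvec(s["eef_rot"]).as_matrix().T; print('turn deg',np.round(np.degrees(R.from_matrix(d).as_rotvec()),2))
    if target is not None: print('shift mm',np.round((P2W(target)-s["ee_pos"])*1000,1))
E
python3 - <<'E'
from h import *
f=grab_frame("wrist"); print(np.round(f["mount"],3),f["fovy"])
cv2.imwrite("pics/w0.png",cv2.cvtColor(f["img"],cv2.COLOR_RGB2BGR))
for n in ("block","insert","push_bar","pivot"): 
  grab_frame("top")
  print(n,[(np.round(W2P(d["at"]),3).tolist(),round(d["conf"],2)) for d in mark_of(n,"top")])
report(50,(-.24,.122,.15))
E
```

```text
[[ 1.     0.    -0.001  0.001]
 [-0.     0.963  0.269 -0.075]
 [ 0.001 -0.269  0.963 -0.166]
 [ 0.     0.     0.     1.   ]] 65.70646984690485
block [([-0.167, 0.001, 0.022], 0.7), ([-0.311, 0.08, -0.001], 0.62)]
insert [([-0.053, 0.136, -0.001], 0.48), ([-0.089, -0.004, 0.019], 0.47)]
push_bar [([-0.12, 0.123, 0.088], 0.59)]
pivot [([0.049, 0.077, 0.101], 0.94), ([-0.12, 0.123, 0.088], 0.16)]
t 1.85 q [ 0.91  0.26  1.53  0.    1.35 -0.2 ] W [0.2421 0.4939 0.2186] P [-0.3152  0.6164  0.2186] F [ 1.2  0.2 -1.2] gap 0.093
turn deg [ -5.38 -50.7   37.5 ]
shift mm [ 192.5 -461.6  -68.6]
```

>>> {"op": "send_rows", "data": {"commands": [12,-30,0,0,0,-7,24,-60,0,0,0,-14,36,-90,0,0,0,-21,48,-120,0,0,0,-28,60,-150,0,0,0,-35,72,-180,0,0,0,-42,84,-210,0,0,0,-49,96,-240,0,0,0,-56,108,-270,0,0,0,-63,120,-300,0,0,0,-70,132,-330,0,0,0,-77,144,-360,0,0,0,-84], "jaw": 0}}

```text
clock: 2.85
ee_pos: [0.3864, 0.1324, 0.2189]
eef_rot: [-3.091, 0.558, -0.001]
wrist_force: [1.1, 0.1, 0.6]
finger_gap: 0.0179
```

```bash
sed -i 's/x=np.array(\[-np.sin(YAW),np.cos(YAW),0\])/x=-np.array([-np.sin(YAW),np.cos(YAW),0])/' h.py; python3 -c "
from h import *
report(0,(-.24,.122,.15)); report(50)"
```

```text
t 2.85 q [ 0.06 -0.    1.84  0.    1.3   0.41] W [0.3864 0.1324 0.2189] P [-0.2626  0.2308  0.2189] F [1.1 0.1 0.6] gap 0.0179
turn deg [ 2.000e-02  5.000e-02 -5.554e+01]
shift mm [  48.2 -100.1  -68.9]
t 2.85 q [ 0.06 -0.    1.84  0.    1.3   0.41] W [0.3864 0.1324 0.2189] P [-0.2626  0.2308  0.2189] F [1.1 0.1 0.6] gap 0.0179
turn deg [ 34.59 -38.66 -51.85]
```

>>> {"op": "send_rows", "data": {"commands": [4,-9,0,3.1,-3.5,-4.7,8,-18,0,6.3,-7,-9.4,12,-27,0,9.4,-10.5,-14.1,16,-36,0,12.6,-14,-18.9,20,-45,0,15.7,-17.6,-23.6,24,-54,0,18.9,-21.1,-28.3,28,-63,0,22,-24.6,-33,32,-72,0,25.2,-28.1,-37.7,36,-81,0,28.3,-31.6,-42.4,40,-90,0,31.4,-35.1,-47.1,44,-98,0,34.6,-38.7,-51.9,44,-98,0,34.6,-38.7,-51.9]}}

```text
clock: 3.85
ee_pos: [0.4289, 0.0346, 0.2166]
eef_rot: [-1.86, 1.463, -0.683]
wrist_force: [-0.5, 1.2, -1.2]
finger_gap: 0.0006
```

```bash
python3 -c "
from h import *
report(50,(-.2,.122,.057)); report(58)
s=sense(); f=grab_frame('wrist'); cv2.imwrite('pics/w1.png',cv2.cvtColor(f['img'],cv2.COLOR_RGB2BGR))"
```

```text
t 3.85 q [-0.97 -0.46  2.51  1.01  1.01 -0.18] W [0.4289 0.0346 0.2166] P [-0.245   0.1256  0.2166] F [-0.5  1.2 -1.2] gap 0.0006
turn deg [-0.02  0.06  0.37]
shift mm [  44.5    7.4 -159.6]
t 3.85 q [-0.97 -0.46  2.51  1.01  1.01 -0.18] W [0.4289 0.0346 0.2166] P [-0.245   0.1256  0.2166] F [-0.5  1.2 -1.2] gap 0.0006
turn deg [ 1.89 -7.71  0.37]
```

View pics/w1.png

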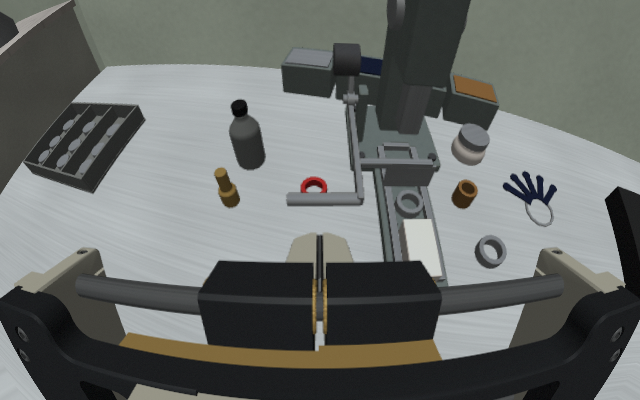

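The wrist view shows the bar at (325,198), straight ahead of the shut fingers at (320,300). The insert is at (408,203), the block at (420,247) and the red ring at (314,187). I advance, go down just short of the bar, then check.

>>> {"op": "send_rows", "data": {"commands": [30,6,0,0,0,0,60,13,0,0,0,0,93,19,0,0,0,0,93,19,-30,0,0,0,93,19,-60,0,0,0,93,19,-80,0,0,0,93,19,-100,0,0,0,93,19,-100,0,0,0]}}

```text
clock: 4.57
ee_pos: [0.5232, 0.0577, 0.1159]
eef_rot: [-1.877, 1.448, -0.676]
wrist_force: [0.5, 0.4, -0.3]
finger_gap: 0.0003
```

```bash
python3 -c "
from h import *
report(50,(-.15,.122,.055))"
```

```text
t 4.57 q [-0.5   0.12  2.49  1.87  0.58 -0.9 ] W [0.5232 0.0577 0.1159] P [-0.1479  0.1252  0.1159] F [ 0.5  0.4 -0.3] gap 0.0003
turn deg [ 0.25 -0.18 -0.62]
shift mm [ -1.3  -3.6 -60.9]
```

>>> {"op": "send_rows", "data": {"commands": [-3,-3,-15,0,0,0,-3,-3,-30,0,0,0,-3,-3,-45,0,0,0,-3,-3,-61,0,0,0,-3,-3,-61,0,0,0]}}

```text
clock: 4.98
ee_pos: [0.5206, 0.0542, 0.0547]
eef_rot: [-1.875, 1.449, -0.674]
wrist_force: [-0.3, 0.6, 0.0]
finger_gap: 0.0002
```

```bash
python3 -c "
from h import *
report(50,(-.107,.122,.055))
f=grab_frame('wrist'); cv2.imwrite('pics/w2.png',cv2.cvtColor(f['img'],cv2.COLOR_RGB2BGR))"; python3 ov.py .697 -.028 14 b
```

```text
t 4.98 q [-0.52  0.37  2.56  2.21  0.73 -1.35] W [0.5206 0.0542 0.0547] P [-0.1513  0.1224  0.0547] F [-0.3  0.6  0. ] gap 0.0002
turn deg [ 0.12 -0.19 -0.55]
shift mm [43.1 10.3  0.3]
```

View pics/w2.png

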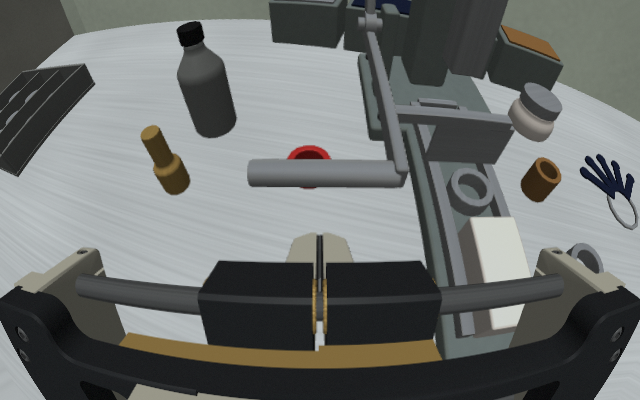

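View pics/scene_br.png

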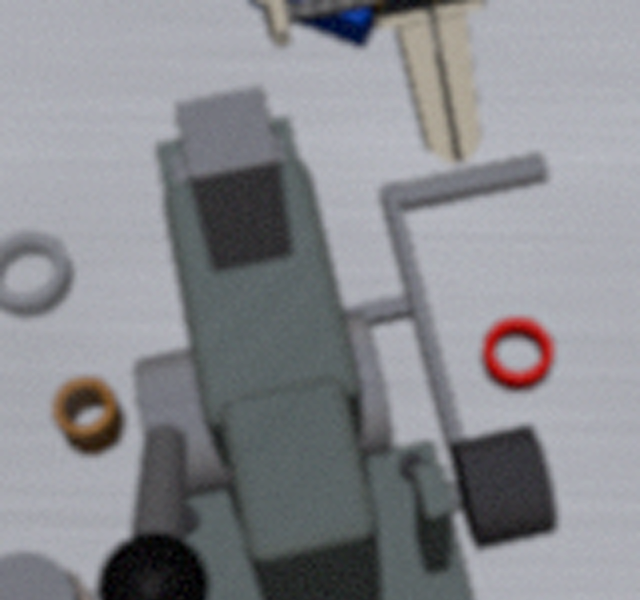

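The fingertips are at the bar's height, 30 mm short of it and centred on it (scene view, tips (455,155), bar (390–545,180)). I slide under and watch the force.

>>> {"op": "send_rows", "data": {"commands": [12,3,0,0,0,0,24,6,0,0,0,0,36,9,0,0,0,0,40,10,0,0,0,0,40,10,10,0,0,0]}}

```text
clock: 5.55
ee_pos: [0.5575, 0.0629, 0.0655]
eef_rot: [-1.876, 1.456, -0.676]
wrist_force: [-11.2, -4.3, -2.8]
finger_gap: 0.0004
```

```bash
python3 -c "
from h import *
report(50)
f=grab_frame('wrist'); cv2.imwrite('pics/w3.png',cv2.cvtColor(f['img'],cv2.COLOR_RGB2BGR))
for c in ['wrist','top','scene']:
  grab_frame(c)
  for n in ['push_bar','pivot']: print(c,n,[(np.round(W2P(d['at']),3).tolist(),round(d['conf'],2)) for d in mark_of(n,c)])"
```

```text
t 5.55 q [-0.41  0.34  2.46  2.21  0.62 -1.22] W [0.5575 0.0629 0.0655] P [-0.1133  0.122   0.0655] F [-11.2  -4.3  -2.8] gap 0.0004
turn deg [ 0.28 -0.39 -0.26]
wrist push_bar [([-0.119, 0.12, 0.094], 0.73)]
wrist pivot [([0.049, 0.08, 0.099], 0.69)]
top push_bar []
top pivot [([0.054, 0.075, 0.099], 0.83)]
scene push_bar [([-0.125, 0.122, 0.098], 0.66)]
scene pivot [([0.047, 0.076, 0.097], 0.94)]
```

View pics/w3.png

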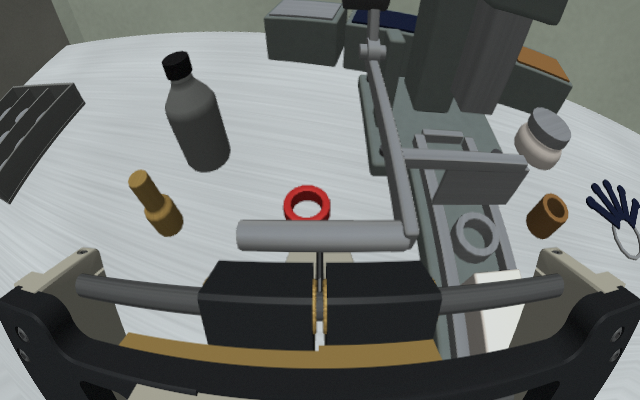

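The bar at (325,235) lies across the top of the fingers, but I'm pushing 11 N horizontally towards the pivot. I ease back 3 mm and lift along the arc.

>>> {"op": "send_rows", "data": {"commands": [-4,-1,8,0,0,0,-4,-1,16,0,0,0,-4,-1,24,0,0,0,-3,-1,32,0,0,0,-2,0,40,0,0,0,0,0,48,0,0,0,3,1,56,0,0,0,6,2,64,0,0,0]}}

```text
clock: 6.72
ee_pos: [0.5671, 0.0635, 0.1331]
eef_rot: [-1.868, 1.452, -0.684]
wrist_force: [-0.5, 1.4, 0.4]
finger_gap: 0.0006
```

```bash
python3 -c "
from h import *
report(50)
f=grab_frame('wrist'); cv2.imwrite('pics/w4.png',cv2.cvtColor(f['img'],cv2.COLOR_RGB2BGR))
for c in ['wrist','scene']:
  grab_frame(c)
  for n in ['push_bar']: print(c,n,[(np.round(W2P(d['at']),3).tolist(),round(d['conf'],2)) for d in mark_of(n,c)])"
```

```text
t 6.72 q [-0.4   0.14  2.38  1.85  0.5  -0.77] W [0.5671 0.0635 0.1331] P [-0.1039  0.1203  0.1331] F [-0.5  1.4  0.4] gap 0.0006
turn deg [ 0.22  0.18 -0.17]
wrist push_bar [([-0.105, 0.12, 0.164], 0.85)]
scene push_bar [([-0.11, 0.123, 0.159], 0.72)]
```

View pics/w4.png

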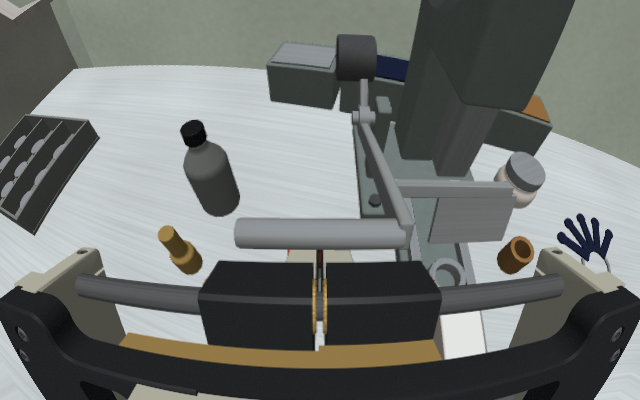

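>>> {"op": "send_rows", "data": {"commands": [3,1,8,0,0,0,6,1,16,0,0,0,9,2,23,0,0,0,13,3,30,0,0,0,17,4,37,0,0,0,22,5,44,0,0,0,28,7,51,0,0,0,34,8,58,0,0,0,34,8,58,0,0,0]}}

```text
clock: 7.72
ee_pos: [0.6014, 0.0718, 0.1908]
eef_rot: [-1.869, 1.451, -0.683]
wrist_force: [0.6, -0.5, -0.4]
finger_gap: 0.0002
```

```bash
python3 -c "
from h import *
report(50)
f=grab_frame('wrist'); cv2.imwrite('pics/w5.png',cv2.cvtColor(f['img'],cv2.COLOR_RGB2BGR))
for c in ['wrist','scene']:
  grab_frame(c)
  for n in ['push_bar']: print(c,n,[(np.round(W2P(d['at']),3).tolist(),round(d['conf'],2)) for d in mark_of(n,c)])"
```

```text
t 7.72 q [-0.33  0.06  2.24  1.46  0.44 -0.27] W [0.6014 0.0718 0.1908] P [-0.0687  0.12    0.1908] F [ 0.6 -0.5 -0.4] gap 0.0002
turn deg [ 0.22  0.17 -0.22]
wrist push_bar [([-0.056, 0.12, 0.23], 0.61)]
scene push_bar [([-0.042, 0.121, 0.246], 0.57)]
```

View pics/w5.png

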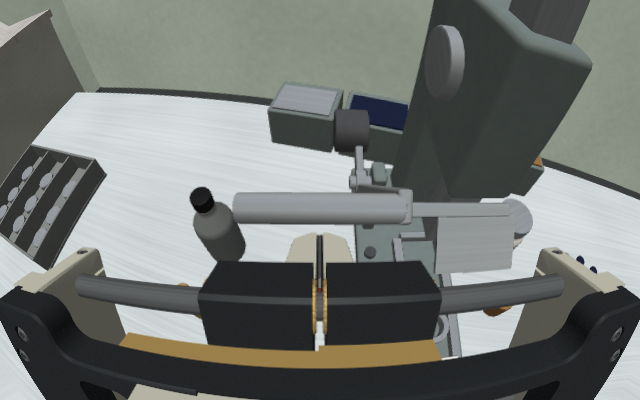

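```bash
python3 -c "
from h import *
report(35)
for c in ['scene']:
  f=grab_frame(c); cv2.imwrite('pics/s6.png',cv2.cvtColor(f['img'],cv2.COLOR_RGB2BGR)[100:400,150:450])
  for n in ['push_bar']: print(c,n,[(np.round(W2P(d['at']),3).tolist(),round(d['conf'],2)) for d in mark_of(n,c)])"
```

```text
t 7.97 q [-0.33  0.06  2.25  1.46  0.44 -0.28] W [0.5993 0.072  0.1886] P [-0.0706  0.1206  0.1886] F [-0.8 -0.3 -0.5] gap 0.0006
turn deg [-3.47 14.51 -0.21]
scene push_bar [([-0.034, 0.126, 0.247], 0.88)]
```

View pics/s6.png

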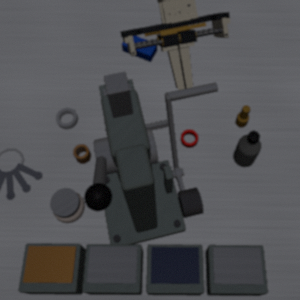

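The bar now measures (-34, 126, 247) mm in the press frame, which means the guard is on its upper stop (1.15 rad). I retreat, reduce the tilt to 35° and go behind the block.

>>> {"op": "send_rows", "data": {"commands": [-20,-5,0,0,0,0,-40,-10,0,0,0,0,-60,-15,0,-0.7,2.9,0,-78,-19,0,-1.4,5.8,0,-90,-22,0,-2.1,8.7,0,-100,-25,0,-2.8,11.6,0,-110,-27,0,-3.5,14.5,0,-110,-27,0,-3.5,14.5,0]}}

```text
clock: 8.73
ee_pos: [0.4904, 0.0443, 0.1909]
eef_rot: [-2.064, 1.603, -0.511]
wrist_force: [-0.4, 0.3, -0.4]
finger_gap: 0.0008
```

```bash
python3 -c "
from h import *
report(35,(-.25,0,.12))"
```

```text
t 8.73 q [-0.42 -0.15  2.23  0.62  0.66  0.48] W [0.4904 0.0443 0.1909] P [-0.183   0.1201  0.1909] F [-0.4  0.3 -0.4] gap 0.0008
turn deg [ 0.16  0.13 -0.25]
shift mm [ -35.9 -132.8  -70.9]
```

>>> {"op": "send_rows", "data": {"commands": [-6,-22,0,0,0,0,-12,-44,0,0,0,0,-18,-66,0,0,0,0,-24,-88,0,0,0,0,-30,-110,0,0,0,0,-36,-132,0,0,0,0,-36,-132,-25,0,0,0,-36,-132,-50,0,0,0,-36,-132,-70,0,0,0,-36,-132,-70,0,0,0]}}

```text
clock: 9.57
ee_pos: [0.4524, -0.0855, 0.1162]
eef_rot: [-2.059, 1.607, -0.501]
wrist_force: [0.2, 1.4, -0.8]
finger_gap: 0.0005
```

```bash
python3 -c "
from h import *
report(35,(-.24,0,.037))
f=grab_frame('wrist'); cv2.imwrite('pics/w7.png',cv2.cvtColor(f['img'],cv2.COLOR_RGB2BGR))
for c in ['wrist','top']:
  grab_frame(c)
  for n in ['push_bar','block','insert','home']: print(c,n,[(np.round(W2P(d['at']),3).tolist(),round(d['conf'],2)) for d in mark_of(n,c)])"
```

```text
t 9.57 q [-0.91 -0.    2.34  0.89  0.75 -0.24] W [ 0.4524 -0.0855  0.1162] P [-0.2512  0.0034  0.1162] F [ 0.2  1.4 -0.8] gap 0.0005
turn deg [-0.27 -0.08 -0.15]
shift mm [ 11.7  -0.5 -79.2]
wrist push_bar []
wrist block [([-0.167, -0.005, 0.018], 0.65), ([0.018, 0.24, 0.002], 0.33)]
wrist insert [([-0.051, 0.135, 0.001], 0.89), ([-0.092, 0.0, 0.019], 0.78), ([0.04, -0.146, 0.003], 0.18)]
wrist home [([-0.004, -0.002, 0.019], 0.57)]
top push_bar [([-0.035, 0.121, 0.254], 0.63)]
top block [([-0.169, 0.0, 0.018], 0.98), ([-0.308, 0.078, 0.001], 0.74)]
top insert [([-0.066, 0.262, 0.001], 0.7), ([-0.09, 0.0, 0.018], 0.53), ([-0.051, 0.136, 0.001], 0.47)]
top home [([-0.003, -0.005, 0.019], 0.93)]
```

View pics/w7.png

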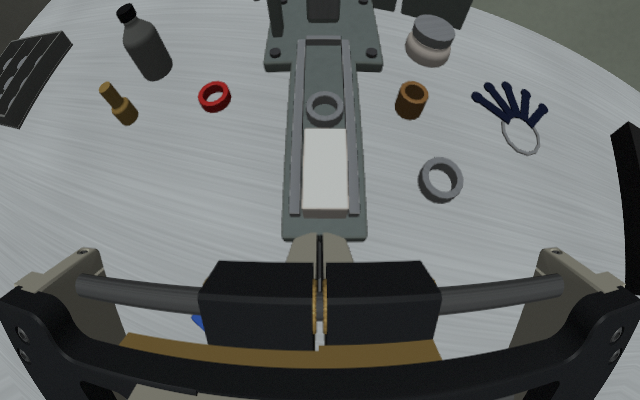

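The wrist view shows the track clear of the gate, the block at (325,170) with its rear edge at (323,215), the insert at (325,105), and the fingertips at (320,240) behind it in line. I lower behind the block.

>>> {"op": "send_rows", "data": {"commands": [4,-2,-20,0,0,0,8,-3,-40,0,0,0,8,-3,-60,0,0,0,8,-3,-70,0,0,0,8,-3,-78,0,0,0,8,-3,-78,0,0,0]}}

```text
clock: 10.62
ee_pos: [0.4616, -0.0896, 0.0404]
eef_rot: [-2.062, 1.605, -0.505]
wrist_force: [-0.2, 0.8, -0.0]
finger_gap: 0.0004
```

```bash
python3 -c "
from h import *
report(35,(-.225,0,.038))
report(35,(-.105,0,.038))
f=grab_frame('wrist'); cv2.imwrite('pics/w8.png',cv2.cvtColor(f['img'],cv2.COLOR_RGB2BGR))"
```

```text
t 10.62 q [-0.89  0.22  2.41  1.23  0.59 -0.65] W [ 0.4616 -0.0896  0.0404] P [-0.2434 -0.0028  0.0404] F [-0.2  0.8 -0. ] gap 0.0004
turn deg [-0.08 -0.01 -0.22]
shift mm [17.1  7.2 -2.4]
t 10.62 q [-0.89  0.22  2.41  1.23  0.59 -0.65] W [ 0.4616 -0.0896  0.0404] P [-0.2434 -0.0028  0.0404] F [-0.2  0.8 -0. ] gap 0.0004
turn deg [-0.08 -0.01 -0.22]
shift mm [133.6  36.2  -2.4]
```

View pics/w8.png

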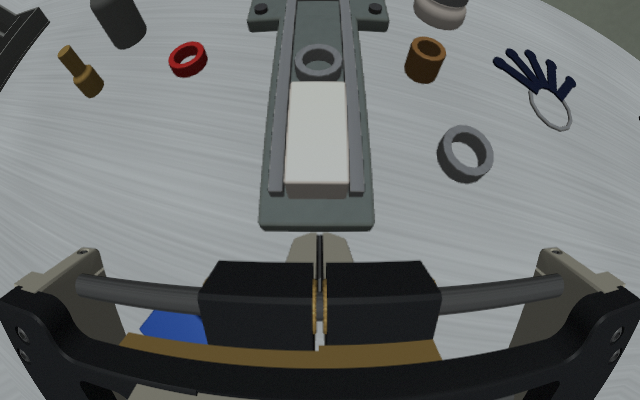

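>>> {"op": "send_rows", "data": {"commands": [5,2,-1,0,0,0,10,4,-2,0,0,0,15,5,-2,0,0,0,20,6,-2,0,0,0,25,8,-2,0,0,0,30,9,-2,0,0,0,35,10,-2,0,0,0,40,11,-2,0,0,0,45,13,-2,0,0,0,50,14,-2,0,0,0,54,15,-2,0,0,0,58,16,-2,0,0,0]}}

```text
clock: 11.67
ee_pos: [0.5204, -0.074, 0.0396]
eef_rot: [-2.063, 1.604, -0.508]
wrist_force: [-3.4, -1.1, 2.6]
finger_gap: 0.0002
```

```bash
python3 -c "
from h import *
report(35,(-.105,0,.038))
f=grab_frame('wrist'); cv2.imwrite('pics/w9.png',cv2.cvtColor(f['img'],cv2.COLOR_RGB2BGR))
for c in ['wrist','top']:
  grab_frame(c)
  for n in ['block','insert','push_bar']: print(c,n,[(np.round(W2P(d['at']),3).tolist(),round(d['conf'],2)) for d in mark_of(n,c)])"
```

```text
t 11.67 q [-0.71  0.29  2.31  1.27  0.51 -0.52] W [ 0.5204 -0.074   0.0396] P [-0.1824 -0.0019  0.0396] F [-3.4 -1.1  2.6] gap 0.0002
turn deg [ 0.03  0.09 -0.24]
shift mm [74.7 20.6 -1.6]
wrist block [([-0.066, 0.26, 0.003], 0.68)]
wrist insert [([-0.049, 0.131, 0.001], 0.94), ([-0.075, 0.001, 0.015], 0.85)]
wrist push_bar []
top block [([-0.308, 0.077, -0.002], 0.97), ([-0.136, 0.001, 0.021], 0.78), ([0.001, -0.003, 0.018], 0.27)]
top insert [([-0.052, 0.138, 0.001], 0.7), ([-0.079, -0.0, 0.02], 0.62)]
top push_bar []
```

View pics/w9.png

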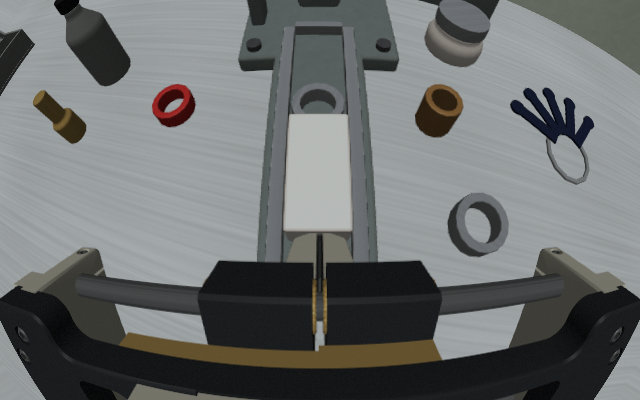

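The fingers are in contact (block rear edge at (318,235)). The block is at x = -136 mm and stays centred in the track. I push on.

>>> {"op": "send_rows", "data": {"commands": [5,1,0,0,0,0,10,2.5,0,0,0,0,15,4,0,0,0,0,20,5,0,0,0,0,25,6.5,0,0,0,0,30,7.5,0,0,0,0,35,9,0,0,0,0,40,10,0,0,0,0,45,11.5,0,0,0,0,50,12.5,0,0,0,0,55,14,0,0,0,0,60,15,0,0,0,0]}}

```text
clock: 13.12
ee_pos: [0.5805, -0.0589, 0.0396]
eef_rot: [-2.062, 1.604, -0.508]
wrist_force: [-0.4, -0.6, -0.4]
finger_gap: 0.0004
```

```bash
python3 -c "
from h import *
report(35,(-.105,0,.038))
f=grab_frame('wrist'); cv2.imwrite('pics/w10.png',cv2.cvtColor(f['img'],cv2.COLOR_RGB2BGR))
for c in ['wrist','top']:
  grab_frame(c)
  for n in ['block','insert','push_bar']: print(c,n,[(np.round(W2P(d['at']),3).tolist(),round(d['conf'],2)) for d in mark_of(n,c)])"
```

```text
t 13.12 q [-0.57  0.35  2.19  1.24  0.46 -0.35] W [ 0.5805 -0.0589  0.0396] P [-0.1205 -0.0018  0.0396] F [-0.4 -0.6 -0.4] gap 0.0004
turn deg [ 0.03  0.1  -0.24]
shift mm [14.6  5.5 -1.6]
wrist block [([-0.072, -0.001, 0.019], 0.75), ([-0.162, -0.128, 0.0], 0.17)]
wrist insert [([-0.012, 0.0, 0.016], 0.93), ([-0.049, 0.133, 0.001], 0.92)]
wrist push_bar []
top block [([-0.072, 0.002, 0.02], 0.96), ([-0.308, 0.077, -0.0], 0.7)]
top insert [([-0.051, 0.137, 0.001], 0.71)]
top push_bar [([-0.034, 0.121, 0.254], 0.62)]
```

View pics/w10.png

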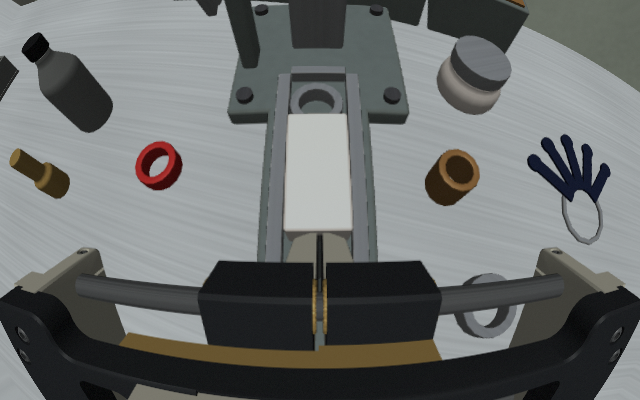

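The insert at (318,97) is about 12 mm short of the stop at (318,70). I creep the rest of the way, watching the force.

>>> {"op": "send_rows", "data": {"commands": [2,0.5,0,0,0,0,4,1,0,0,0,0,6,1.5,0,0,0,0,8,2,0,0,0,0,9,2.25,0,0,0,0,10,2.5,0,0,0,0]}}

```text
clock: 14.07
ee_pos: [0.5902, -0.0565, 0.0396]
eef_rot: [-2.063, 1.604, -0.508]
wrist_force: [-2.1, -0.5, -0.1]
finger_gap: 0.0006
```

>>> {"op": "send_rows", "data": {"commands": [1,0.25,0,0,0,0,2,0.5,0,0,0,0]}}

```text
clock: 14.23
ee_pos: [0.5921, -0.056, 0.0396]
eef_rot: [-2.063, 1.604, -0.508]
wrist_force: [-1.7, -0.3, 0.7]
finger_gap: 0.0003
```

```bash
python3 -c "
from h import *
report(35,(-.105,0,.038))
f=grab_frame('wrist'); cv2.imwrite('pics/w11.png',cv2.resize(cv2.cvtColor(f['img'],cv2.COLOR_RGB2BGR)[40:260,200:440],None,fx=2.5,fy=2.5))
for c in ['wrist','top']:
  grab_frame(c)
  for n in ['block','insert','home']: print(c,n,[(np.round(W2P(d['at']),3).tolist(),round(d['conf'],2)) for d in mark_of(n,c)])"
```

```text
t 14.23 q [-0.55  0.36  2.16  1.23  0.45 -0.32] W [ 0.5921 -0.056   0.0396] P [-0.1086 -0.0018  0.0396] F [-1.7 -0.3  0.7] gap 0.0003
turn deg [ 0.03  0.09 -0.24]
shift mm [ 3.   2.6 -1.6]
wrist block [([-0.062, -0.001, 0.017], 0.8)]
wrist insert [([-0.004, 0.001, 0.016], 0.96), ([-0.049, 0.133, -0.0], 0.55)]
wrist home [([-0.002, -0.004, 0.02], 0.84), ([-0.066, -0.102, -0.001], 0.72)]
top block [([-0.062, 0.0, 0.019], 0.82), ([-0.309, 0.079, -0.0], 0.57)]
top insert [([-0.053, 0.135, -0.002], 0.63)]
top home [([-0.032, 0.119, 0.251], 0.73), ([-0.0, -0.001, 0.021], 0.63)]
```

View pics/w11.png

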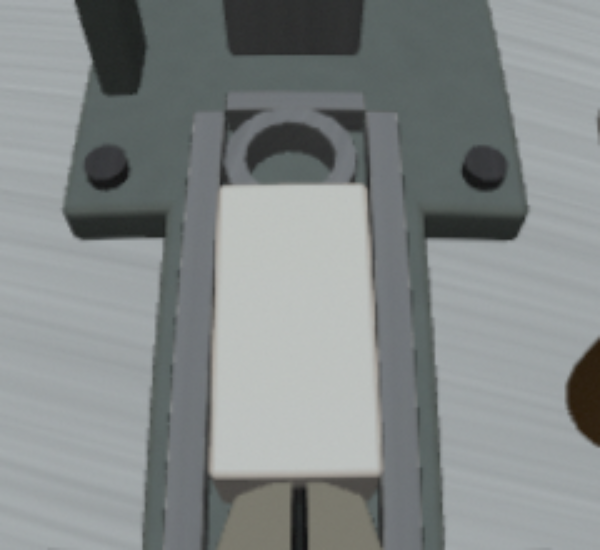

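The insert is almost at the stop. I go on in 1 mm steps until the force rises.

>>> {"op": "send_rows", "data": {"commands": [1,0.25,0,0,0,0,1,0.25,0,0,0,0]}}

```text
clock: 14.85
ee_pos: [0.5931, -0.0559, 0.0396]
eef_rot: [-2.062, 1.604, -0.508]
wrist_force: [-1.3, -0.8, 0.1]
finger_gap: 0.0004
```

>>> {"op": "send_rows", "data": {"commands": [1,0.25,0,0,0,0,1,0.25,0,0,0,0]}}

```text
clock: 15.02
ee_pos: [0.5942, -0.0556, 0.0396]
eef_rot: [-2.062, 1.604, -0.508]
wrist_force: [-1.5, -0.3, -0.2]
finger_gap: 0.0008
```

>>> {"op": "send_rows", "data": {"commands": [1,0.25,0,0,0,0,1,0.25,0,0,0,0]}}

```text
clock: 15.18
ee_pos: [0.5947, -0.0555, 0.0394]
eef_rot: [-2.063, 1.605, -0.508]
wrist_force: [-5.8, -1.1, 3.0]
finger_gap: 0.0006
```

>>> {"op": "send_rows", "data": {"commands": [1,0.25,0,0,0,0,1,0.25,0,0,0,0]}}

```text
clock: 15.35
ee_pos: [0.595, -0.0554, 0.0393]
eef_rot: [-2.063, 1.605, -0.508]
wrist_force: [-11.2, -4.4, 7.5]
finger_gap: 0.0002
```

```bash
python3 -c "
from h import *
report(35)
f=grab_frame('wrist'); cv2.imwrite('pics/w12.png',cv2.resize(cv2.cvtColor(f['img'],cv2.COLOR_RGB2BGR)[40:260,200:440],None,fx=2.5,fy=2.5))"
```

```text
t 15.35 q [-0.54  0.36  2.16  1.22  0.45 -0.31] W [ 0.595  -0.0554  0.0393] P [-0.1056 -0.0019  0.0393] F [-11.2  -4.4   7.5] gap 0.0002
turn deg [ 0.08  0.02 -0.21]
```

View pics/w12.png

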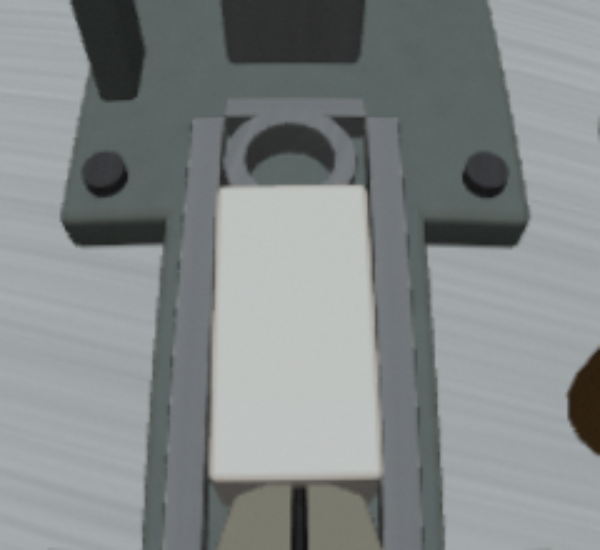

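The force rose to 12 N with no further travel: block rear face at x ≈ -99.5 mm (nominal -100), insert touching the stop. I back straight off, then rise.

>>> {"op": "send_rows", "data": {"commands": [-3,-0.75,0,0,0,0,-8,-2,0,0,0,0,-20,-5,0,0,0,0,-35,-9,0,0,0,0,-50,-12,5,0,0,0,-65,-16,20,0,0,0,-80,-20,40,0,0,0,-90,-22,60,0,0,0,-100,-25,80,0,0,0,-100,-25,80,0,0,0]}}

```text
clock: 16.23
ee_pos: [0.4964, -0.0815, 0.1228]
eef_rot: [-2.062, 1.603, -0.516]
wrist_force: [0.2, -0.4, -0.2]
finger_gap: 0.0005
```

```bash
python3 -c "
from h import *
report(35)
f=grab_frame('wrist'); cv2.imwrite('pics/w13.png',cv2.resize(cv2.cvtColor(f['img'],cv2.COLOR_RGB2BGR)[0:240,160:480],None,fx=2.5,fy=2.5))
for c in ['wrist','top','scene']:
  grab_frame(c)
  for n in ['block','insert','home','push_bar','bushing','spare_insert','oil','drift','paste','reeds']: print(c,n,[(np.round(W2P(d['at']),3).tolist(),round(d['conf'],2)) for d in mark_of(n,c)][:3])"
```

```text
t 16.23 q [-0.78  0.05  2.27  0.89  0.68 -0.13] W [ 0.4964 -0.0815  0.1228] P [-0.2076 -0.0034  0.1228] F [ 0.2 -0.4 -0.2] gap 0.0005
turn deg [ 0.25  0.33 -0.19]
wrist block [([-0.059, 0.0, 0.02], 0.75), ([-0.067, 0.264, 0.003], 0.73), ([-0.002, -0.004, 0.023], 0.56)]
wrist insert [([-0.001, -0.002, 0.018], 0.93), ([-0.051, 0.134, 0.002], 0.91), ([0.038, -0.147, -0.001], 0.64)]
wrist home [([-0.002, -0.001, 0.021], 0.63), ([-0.161, -0.124, -0.002], 0.28)]
wrist push_bar []
wrist bushing [([-0.065, -0.097, -0.001], 0.88)]
wrist spare_insert [([-0.16, -0.124, 0.001], 0.81)]
wrist oil [([0.018, 0.241, 0.004], 0.77)]
wrist drift [([-0.066, 0.261, 0.003], 0.69)]
wrist paste [([0.042, -0.146, 0.002], 0.71)]
wrist reeds [([-0.092, -0.259, 0.0], 0.93)]
top block [([-0.307, 0.077, -0.0], 0.65)]
top insert [([0.037, -0.144, -0.0], 0.69), ([-0.051, 0.138, 0.001], 0.55)]
top home [([0.015, 0.238, -0.001], 0.71), ([-0.001, -0.004, 0.015], 0.7)]
top push_bar [([-0.066, -0.1, -0.003], 0.75), ([-0.034, 0.121, 0.255], 0.58)]
top bushing [([-0.066, -0.101, 0.001], 0.49)]
top spare_insert [([-0.163, -0.123, 0.002], 0.71)]
top oil [([0.019, 0.238, -0.002], 0.97), ([-0.061, 0.002, 0.019], 0.36)]
top drift [([-0.067, 0.259, 0.001], 0.43)]
top paste [([0.041, -0.143, 0.001], 0.72)]
top reeds [([-0.088, -0.26, 0.002], 0.92)]
scene block [([-0.31, 0.078, -0.002], 0.87)]
scene insert [([-0.051, 0.129, 0.001], 0.63), ([-0.066, 0.261, 0.003], 0.52)]
scene home [([-0.002, 0.004, 0.019], 0.88)]
scene push_bar [([-0.034, 0.124, 0.248], 0.76), ([0.048, 0.078, 0.1], 0.61)]
scene bushing [([-0.066, -0.105, 0.001], 0.48), ([-0.003, 0.003, 0.017], 0.36)]
scene spare_insert [([-0.164, -0.125, -0.001], 0.76), ([0.019, 0.239, 0.002], 0.57)]
scene oil [([0.018, 0.238, -0.0], 0.83)]
scene drift [([-0.064, 0.259, 0.0], 0.8)]
scene paste [([0.034, -0.148, -0.001], 0.87)]
scene reeds [([-0.088, -0.258, -0.001], 0.76)]
```

View pics/w13.png

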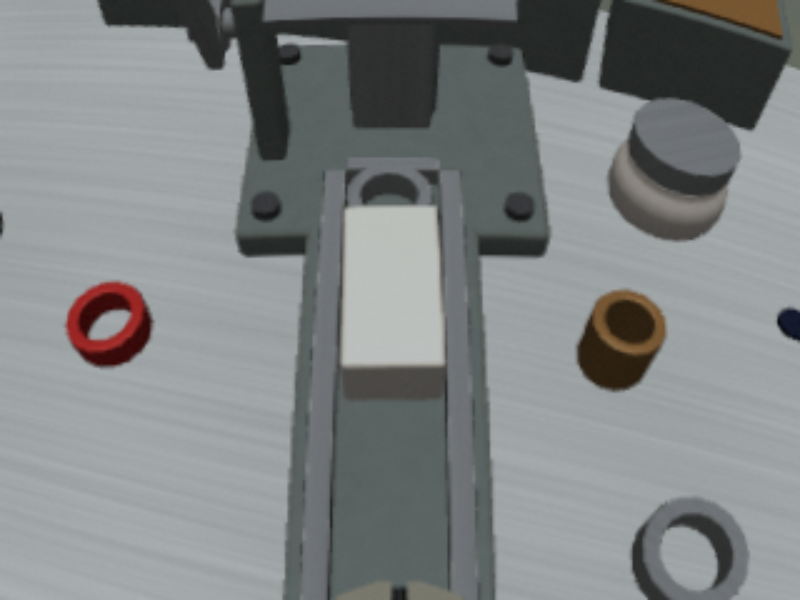

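The insert (390,185) rests against the stop, with the block (392,290) flat and straight behind it. The bar is still up and all the other things are in place. Handing in.

```bash
python3 -c "
from h import *
print(job_done()); report()"
```

```text
the job is handed in; nothing more can be done
None
the job is handed in; nothing more can be done
```

The press is loaded and the job is handed in, at about 16 s of the 48 s allowed; `job_done()` gave no verdict.

**What I did:**
- **Guard:** I slid the shut, tilted fingers under the hand bar and lifted it along its arc. Past balance it left the fingers and rose to its stop by itself.
- **Block and insert:** I pushed the block from behind until the insert met the stop, where the force rose to about 12 N with almost no further travel. Then I backed straight off and rose clear.

**Last checks (press frame):**

| Item | Measured |
|---|---|
| Hand bar | (-34, 124, 248) mm, which matches the upper stop at about 1.15 rad |
| Insert (wrist camera) | about (-1, -2) mm from home, resting against the stop |
| Block (wrist camera) | (-59, 0) mm, against the nominal -60 |
| Bushing, spare insert, reeds, oil, paste, drift | within a few mm of their starting positions |
| Wrist force | about 0, robot clear |

**Checks that disagreed or failed:**
- The final insert position is from the wrist camera only. The overhead and scene networks reported only other things under that name, with the real insert under the press head.
- The final block position is also from the wrist camera. The overhead and scene networks reported only the blue look-alike as the block, though the overhead one placed something at the block's spot under the name "oil".
- While first sliding under the bar I pushed it horizontally with about 12 N. I eased back before lifting, and nothing was displaced.

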